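Release the blade drawer with the pin

ROBOT

A 7-joint arm with a two-finger parallel gripper is mounted at the origin on a cart in front of the work surface, level with it; the furniture and walls round the work are solid. World frame = base frame: x ahead of the robot, y to its left, z up, the work surface at z = 0. Lengths are in m, angles in rad, forces in N, time in s.
With the tool pointing down it reaches from about 0.4 to 0.85 m from the base axis. Payload 4.5 kg.
Tool frame: the origin (TCP) lies where the fingers leave the gripper's body, on its centre line; the fingertips stand 64 mm ahead of it and the grasp point (between the pads) lies 45 mm ahead of it; z points along the fingers, y is the line along which they close (so a half turn about z gives the same grasp; the last joint's range is limited). The gripper opens to 88 mm and grips with 3 to 60 N. Pads are 18 mm wide; open, the fingers measure 123 mm over their backs; the gripper's body (75 mm by 187 mm) begins 45 mm behind the grasp point.
Start: joints at [0.034, 0.689, -0.195, 1.565, 0.157, 0.902, -0.215], TCP at [0.625, 0, 0.303] pointing down, gripper open.
Joint ranges: [-3.01, 3.01], [-0.46, 2.08], [-1.47, 1.51], [0.13, 2.56], [-1, 4.14], [0.04, 2.09], [-2.66, 2.66]. Speed limits (rad/s): [2.57, 2.57, 3.14, 3.14, 3.14, 3.14, 3.14].

INTERFACE

Orientations are given as a unit quaternion [x, y, z, w].
In Python, from plant import r gives the robot as it stands.
- The arm moves only by the tool play_rows, never from a script. Its arguments are lists of equal length, an entry for each row: "translation": the shift along the tool's x, y, z in m, a list of three; "delta_rot": the turn, a rotation vector about the tool's x, y, z in degrees, a list of three; "grip": the opening, from -1 (shut) to 1 (fully open). In form: {"translation": [[x, y, z], ...], "delta_rot": [[rx, ry, rz], ...], "grip": [grip, ...]}. A call has 1 to 20 rows; each row shifts and turns the commanded pose from where the row before left it, along the tool's axes as they then stand; what a row does not reach is not made up. A row lasts 1/8 s, in which the tool goes at most 62.5 mm and 10.7 degrees, less where a joint would pass 70% of its speed; a pose out of reach is approached as far as the arm can. A call with a gripper value outside its range is refused whole. The fingers move at their own pace and stop on an object; "squeeze" is the grip in N (left out, the last holds). Time passes only in rows, so rows that do not move let the fingers close. It gives the time, the measured TCP pose, the force, the opening and the grip force at its end, in the units of the state.
- r.get_state(): the state, without advancing time (a new reading comes with each control period).
- r.snapshot(name): name is "side" or "top"; returns the picture (400x640x3 uint8, blue, green, red); there is no depth.
- r.get_calibration(name): a dict with "intrinsics" (3x3 intrinsics, pixels), "k1" (the pictures are not rectified: a ray, as slopes to the right and down, at radius r is drawn at 1 + k1 r^2 times it, then the intrinsics apply), "eye" and "rotation" of the camera in the world. Camera axes: x right, y up, looking along -z (the intrinsics and any distortion apply to the point x, -y, -z); pixel columns grow to the right and rows downward; lengths in m; the calibration is good to about 2 mm. A picture is of the moment at which its call begins. get_calibration takes no time and is no camera call.
- r.finish_job(): hands the job in; it is judged then, once.
Trained networks look in the newest picture that a camera, given by its name, has taken for a name from the list of things; names that differ only in an ending like _2 or _b are one class to them, and where a whole thing is asked for, a point or a joint stands for the part that bears it (a point fixed in the world has none). Each returns a list of dicts, best first, with "confidence" (0 to 1); they miss things now and then, are a little off and sometimes report something else, mostly with a low value. They report only what shows in the picture. A call takes as long as a camera call. They do not tell look-alikes from the thing itself.
- r.look_for(camera, target): "point" ([x, y, z] in m, in world coordinates, good to about 4 mm: the middle of the surface that is visible of it).
- r.silhouettes(camera, target): "pixels" (400x640 bool, what is visible of it).
The state is a dict: "clock": time; "q": joint angles; "qd": joint speeds; "joint_torque": joint torques, N m; "tool_pos": TCP position; "eef_rot": TCP orientation; "contact_force": force on the tool from outside, world axes, zero at the start; "moment": the same for the moment, N m; "opening": opening from 0.0 (shut) to 1.0 (fully open); "finger_force": force on a finger pad.
Only numpy, scipy, OpenCV 4.12 (cv2) and the standard library are available. Lean on these libraries where they do the work, as an engineer would, in place of code of your own. Each camera call takes 0.05 s, during which the arm holds its last target. There are 200 camera calls.

TASK

The drawer of the green blade box is held shut by a hidden spring latch. Take the red-handled release pin from its wooden block, push it straight down through the small hole in the box's lid until you feel the latch come to its firm stop (10 to 15 N; 20 N would damage it), and keep it pressed there until the drawer has sprung all the way out. Then put the pin back in its block, fully home, and leave the other things on the table undisturbed.

Things in the scene. Friction and masses are not known exactly. Their poses are not given: they have to be found in the camera images.
- blade_box: green steel box fixed to the table, 190 (x) x 150 (y) x 75 (z) mm; origin at the centre of its underside, drawer front at its -x. Lid flat, 8 mm thick, with one yellow-ringed hole. The hidden two-notch latch yields to 4 N at first, 9 to 10 N near the end; it frees the drawer by 8 mm after about 6 mm of travel, wholly only after 8.5 mm, and meets its firm stop at 10 mm
- access_hole (a point): centre of the mouth of the hole in the lid, level with the lid's upper face, 50 mm from the box's centre towards its back (+x). Round, 11 mm wide, countersunk 3 mm, straight down; axes as the box's. The latch's head, a flat disc 18 mm wide, lies below, out of sight: it was set anew for every box and is first met somewhere from 16 to 40 mm below the lid's upper face
- blade_drawer (a joint): how far the sprung, damped grey drawer has come out, in m: 0 shut (latched), 0.008 caught in the second notch, 0.050 all the way out; it slides towards the box's -x. With the latch fully down it needs about 2 s to come out by itself. If the latch is let up too early it catches or drags on the drawer; pushed down again, it frees it
- drawer_front (a point): centre of the outer face of the grey drawer front, 140 mm wide and 58 mm high, 37 mm above the table; flush with the box while shut
- release_pin: loose release pin, 60 g, upright: a square red handle 18 x 18 mm and 45 mm tall above a steel shaft 8 mm thick and 62 mm long that tapers to 4 mm over its last 4 mm. Origin at the centre of the handle's underside, z up along the handle; x and y are square to the handle's sides. It starts in the pin block, the underside of the handle resting on the block
- pin_tip (a point): lower end of the pin's shaft, 62 mm below the body's origin
- pin_block: wooden block fixed to the table, 68 x 68 x 70 mm, origin at the centre of its underside
- block_hole (a point): centre of the mouth of the hole in the block's upper face, 70 mm above the table; round, 12 mm wide, countersunk 3 mm, goes right through to the table
- water_cup: pale enamel cup with a dark blue rim, 69 mm wide, 73 mm tall; origin at the centre of its underside; bystander
- peg_strip: clear strip holding small brown pegs, 20 x 104 x 16 mm (long side along its y); origin at the centre of its underside; bystander
- clay_carton: dark red carton of clay, 51 x 121 x 34 mm (long side along its y); origin at the centre of its underside; bystander
- loop_tool: double-ended loop tool with wooden handle, 19 x 197 x 11 mm (long side along its y); origin at the centre of its underside; bystander
There are look-alikes about, which are no part of the job. Several things look just like the pin_block: the one meant starts farthest to the robot's right.

How it is judged:
On the way, in this order (a step that is already met when the one before it is completed fails the run):
1. the pin's tip is at least 12 mm down the hole in the lid, the drawer still shut (z of pin_tip in the frame of access_hole below -0.012 m and horizontal distance between pin_tip and access_hole below 0.005 m and value of joint blade_drawer below 0.005 m), for 0.05 s.
2. the drawer has sprung out at least 45 mm with the pin still at least 12 mm down the hole (value of joint blade_drawer above 0.045 m and z of pin_tip in the frame of access_hole below -0.012 m and horizontal distance between pin_tip and access_hole below 0.008 m), for 0.1 s.
At the end, for the whole second after the job is handed in: the drawer is out at least 45 mm; the pin is released, at rest and upright (within 0.12 rad) in the block's hole, its handle down on the block (within 4 mm) and centred within 5 mm (value of joint blade_drawer above 0.045 m and horizontal distance between release_pin and block_hole below 0.005 m and z of release_pin in the frame of block_hole below 0.004 m and angle between release_pin's own z axis and vertical below 0.12 rad and linear speed of release_pin below 0.02 m/s); the robot touches nothing.
It fails at once if the pin presses on the box, its latch or its drawer with more than 20 N (contact force between release_pin and blade_box above 20 N).
It fails at once if the water cup, peg strip, clay carton or loop tool is moved more than 25 mm (distance of any of water_cup, peg_strip, clay_carton, loop_tool from where it was at the start of the episode above 0.025 m).
It also fails if it takes over 69 s, if anything falls off the work surface, if the arm or the gripper's body presses on something with over 40 N, if the wrist force passes 120 N, or if a joint passes its speed limit or range.

## Working session

There is one attempt and no reset: what is moved stays moved. The work goes in short steps, Python scripts to look and compute and a tool call to move; the robot and the scene stay as the last step left them, time stands still between calls to the robot, and variables do not carry over. Pictures are saved under pics/ and viewed, at most 10 in all, crops included, and the job is handed in when it is done.

Besides the shell and the picture viewer there is one more tool, called after "Request:" as name(argument=value, ...) on one line, values as JSON. play_rows: Moves the arm, as the interface text tells. Its arguments: {"type":"object","properties":{"translation":{"type":"array","items":{"type":"array","items":{"type":"number"}}},"delta_rot":{"type":"array","items":{"type":"array","items":{"type":"number"}}},"grip":{"type":"array","items":{"type":"number"}},"squeeze":{"type":"number"}},"required":["translation","delta_rot","grip"]}

```bash
mkdir -p pics
cat > h.py <<'E'
import numpy as np, cv2
from plant import r
def ray(cam,uv):
    c=r.get_calibration(cam);K=np.array(c["intrinsics"]);k=c["k1"]
    p=np.linalg.solve(K,[uv[0],uv[1],1])[:2]; s=p.copy()
    for _ in range(30): s=p/(1+k*(s@s))
    d=np.array(c["rotation"])@np.array([s[0],-s[1],-1]); return np.array(c["eye"]),d/np.linalg.norm(d)
def proj(cam,X):
    c=r.get_calibration(cam);K=np.array(c["intrinsics"]);v=np.array(c["rotation"]).T@(np.array(X)-c["eye"])
    s=np.array([v[0],-v[1]])/-v[2]; s=s*(1+c["k1"]*(s@s)); return (K@[s[0],s[1],1])[:2]
def onz(cam,uv,z):
    e,d=ray(cam,uv); return e+d*(z-e[2])/d[2]
def tri(a,ua,b,ub):
    e1,d1=ray(a,ua);e2,d2=ray(b,ub)
    t=np.linalg.lstsq(np.c_[d1,-d2],e2-e1,rcond=None)[0]
    p,q=e1+d1*t[0],e2+d2*t[1]; return (p+q)/2,np.linalg.norm(p-q)
E
python3 - <<'E'
from h import *
np.set_printoptions(precision=4,suppress=True)
for c in("side","top"):
    im=r.snapshot(c);cv2.imwrite(f"pics/{c}0.png",im)
    print(c,r.get_calibration(c))
    for t in["blade_box","access_hole","release_pin","pin_block","block_hole","water_cup","peg_strip","clay_carton","loop_tool"]:
        for d in r.look_for(c,t): print(t,np.array(d["point"]),round(d["confidence"],2),proj(c,d["point"]))
print(r.get_state())
E
```

```text
side {'intrinsics': array([[500.2207,   0.    , 309.6713],
       [  0.    , 500.2207, 199.7285],
       [  0.    ,   0.    ,   1.    ]]), 'k1': -0.019773941875317266, 'eye': array([ 0.3352, -1.4904,  0.9671]), 'rotation': array([ 0.4974, -0.0348, -0.0706,  0.864 ])}Traceback (most recent call last):
  File "<stdin>", line 7, in <module>
  File "h.py", line 9, in proj
    c=r.get_calibration(cam);K=np.array(c["intrinsics"]);v=np.array(c["rotation"]).T@(np.array(X)-c["eye"])
                                                           ~~~~~~~~~~~~~~~~~~~~~~~~~^^~~~~~~~~~~~~~~~~~~~~~
ValueError: matmul: Input operand 1 has a mismatch in its core dimension 0, with gufunc signature (n?,k),(k,m?)->(n?,m?) (size 3 is different from 4)
```

```bash
sed -i 's/np.array(c\["rotation"\])/Rm(c)/; s/^from plant.*/&\nfrom scipy.spatial.transform import Rotation as R\ndef Rm(c): return R.from_quat(c["rotation"]).as_matrix()/' h.py
python3 - <<'E'
from h import *
np.set_printoptions(precision=4,suppress=True)
for c in("side","top"):
    im=r.snapshot(c);cv2.imwrite(f"pics/{c}0.png",im)
    print(c,r.get_calibration(c))
    for t in["blade_box","access_hole","release_pin","pin_block","block_hole","water_cup","peg_strip","clay_carton","loop_tool"]:
        for d in r.look_for(c,t): print(t,np.array(d["point"]),round(d["confidence"],2),proj(c,d["point"]))
print(r.get_state())
E
```

```text
side {'intrinsics': array([[500.2207,   0.    , 309.6713],
       [  0.    , 500.2207, 199.7285],
       [  0.    ,   0.    ,   1.    ]]), 'k1': -0.019773941875317266, 'eye': array([ 0.3352, -1.4904,  0.9671]), 'rotation': array([ 0.4974, -0.0348, -0.0706,  0.864 ])}
blade_box [0.5286 0.1028 0.0723] 0.83 [296.2438 190.8768]
access_hole [0.5259 0.108  0.0758] 0.81 [295.3045 189.4287]
access_hole [ 0.7172 -0.2284  0.0072] 0.62 [368.4764 252.905 ]
release_pin [ 0.5414 -0.1972  0.0915] 0.52 [312.8833 231.0209]
pin_block [ 0.4391 -0.092   0.0526] 0.82 [277.5908 226.3555]
pin_block [0.7092 0.1463 0.0558] 0.78 [341.8064 185.1469]
pin_block [ 0.5314 -0.2162  0.0529] 0.71 [310.81   244.8497]
block_hole [ 0.4433 -0.0939  0.0536] 0.95 [278.8912 226.2938]
block_hole [0.713  0.1423 0.0551] 0.86 [343.0025 185.7198]
block_hole [ 0.6459 -0.1248  0.0503] 0.71 [340.3665 226.4062]
block_hole [ 0.5339 -0.2197  0.0546] 0.59 [311.7678 244.9653]
water_cup [ 0.557  -0.3562  0.0477] 0.86 [327.074  272.8602]
peg_strip [ 0.714  -0.2293  0.0047] 0.63 [367.5445 253.7985]
clay_carton [0.5994 0.4163 0.0255] 0.54 [
[... 947 characters left out ...]
eg_strip [ 0.7189 -0.2271  0.0083] 0.47 [389.1646 170.2407]
clay_carton [0.6048 0.4301 0.0229] 0.94 [212.3495 200.4727]
loop_tool [ 0.6744 -0.3955  0.0098] 0.41 [434.6601 181.6019]
{'clock': 1.1, 'q': array([ 0.0338,  0.6891, -0.1946,  1.5653,  0.1573,  0.9025, -0.2151]), 'qd': array([ 0.0005,  0.0006,  0.0004, -0.0011,  0.001 ,  0.0015,  0.0004]), 'joint_torque': array([  0.0015, -52.7499,  -1.2669, -15.3749,  -0.0519,  -0.0008,
         0.    ]), 'tool_pos': array([0.625 , 0.    , 0.3027]), 'eef_rot': array([0.7071, 0.7071, 0.    , 0.    ]), 'contact_force': array([-0.3223, -0.4029,  0.1822]), 'moment': array([ 0.0318,  0.0107, -0.0045]), 'finger_force': 0.0, 'opening': 0.9993812806293196}
```

View pics/side0.png

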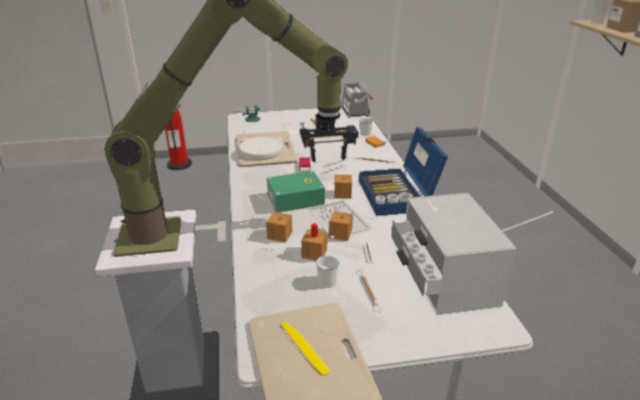

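View pics/top0.png

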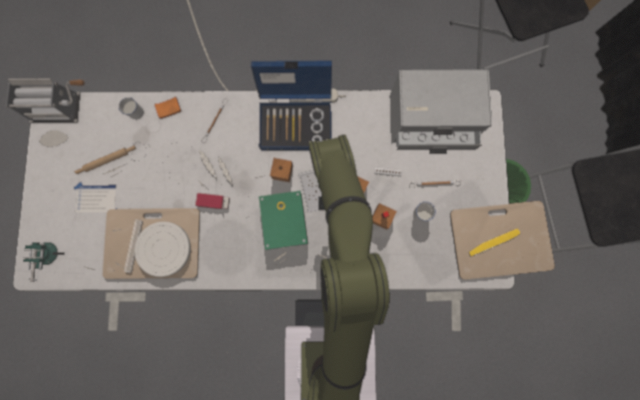

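```bash
cat > m.py <<'E'
from h import *
from scipy.optimize import minimize
np.set_printoptions(precision=4,suppress=True)
def yellow(im,lo=(18,90,90),hi=(35,255,255)): return cv2.inRange(cv2.cvtColor(im,cv2.COLOR_BGR2HSV),lo,hi)>0
def red(im):
    h=cv2.cvtColor(im,cv2.COLOR_BGR2HSV); return ((h[...,0]<6)|(h[...,0]>172))&(h[...,1]>150)&(h[...,2]>60)
def box(x,y,z,yaw,l,w,h):
    P=np.array([[a*l/2,b*w/2,c*h] for a in(-1,1) for b in(-1,1) for c in(0,1)])
    return P@R.from_euler('z',yaw).as_matrix().T+[x,y,z]
def mask(cam,P,sh=4):
    m=np.zeros((400,640),np.uint8); m=cv2.resize(m,None,fx=sh,fy=sh,interpolation=0)
    uv=np.array([proj(cam,p) for p in P]); hull=cv2.convexHull(((uv+.5)*sh*16).astype(np.int32))
    cv2.fillConvexPoly(m,hull,255,shift=4); return cv2.resize(m,(640,400),interpolation=cv2.INTER_AREA)/255.
def win(m,u,v,d):
    o=np.zeros_like(m); o[v-d:v+d,u-d:u+d]=m[v-d:v+d,u-d:u+d]; return o
E
python3 - <<'E'
from m import *
S=cv2.imread("pics/side0.png");T=cv2.imread("pics/top0.png")
ys=win(yellow(S),308,181,12);yt=win(yellow(T),281,206,12)
c=lambda m:np.argwhere(m).mean(0)[::-1]
print("ring",ys.sum(),yt.sum(),c(ys),c(yt),tri("side",c(ys),"top",c(yt)),onz("side",c(ys),.075),onz("top",c(yt),.075))
rs=win(red(S),314,229,14);rt=win(red(T),386,214,12)
print("red",rs.sum(),rt.sum(),c(rs),c(rt),tri("side",c(rs),"top",c(rt)))
# predicted centroids from handle model, solve x,y,z
cc=lambda m:(np.array(np.meshgrid(np.arange(640),np.arange(400)))*m).sum((1,2))/m.sum()
for yaw in(0,.4,.78):
    f=lambda p:sum(((cc(mask(k,box(*p,yaw,.018,.018,.045)))-c(q))**2).sum() for k,q in(("side",rs),("top",rt)))
    s=minimize(f,[.54,-.2,.07],method="Nelder-Mead",options=dict(initial_simplex=[[.54,-.2,.07],[.56,-.2,.07],[.54,-.18,.07],[.54,-.2,.09]],maxiter=80));print(yaw,s.x,s.fun)
for k,g in(("side","release_pin"),("top","release_pin"),("side","pin_block"),("top","pin_block")):
    for d in r.silhouettes(k,g): print(k,g,d["confidence"],d["pixels"].sum(),c(d["pixels"]))
a=cv2.resize(S[160:270,255:375],None,fx=5,fy=5,interpolation=cv2.INTER_CUBIC);cv2.imwrite("pics/ca.png",a)
b=cv2.resize(T[140:260,250:410],None,fx=5,fy=5,interpolation=cv2.INTER_CUBIC);cv2.imwrite("pics/cb.png",b)
E
```

```text
ring 16 42 [307.5   180.125] [280.4048 205.4524] (array([0.5797, 0.1719, 0.0759]), np.float64(0.0028909024990692103)) [0.5814 0.1737 0.075 ] [0.5784 0.1721 0.075 ]
red 61 25 [314.0328 229.9016] [385.56 214.08] (array([ 0.5447, -0.1957,  0.0942]), np.float64(0.0012040563876588868))
0 [ 0.5445 -0.195   0.0717] 0.02086935340313357
0.4 [ 0.5449 -0.195   0.0715] 0.015143745739488613Traceback (most recent call last):
  File "<stdin>", line 12, in <module>
    res = _minimize_neldermead(fun, x0, args, callback, bounds=bounds,
                               **options)
    fxr = func(xr)
    fx = function(np.copy(x), *(wrapper_args + args))
  File "<stdin>", line 11, in <lambda>
  File "<stdin>", line 11, in <genexpr>
  File "m.py", line 12, in mask
    uv=np.array([proj(cam,p) for p in P]); hull=cv2.convexHull(((uv+.5)*sh*16).astype(np.int32))
                 ~~~~^^^^^^^
  File "h.py", line 11, in proj
    c=r.get_calibration(cam);K=np.array(c["intrinsics"]);v=Rm(c).T@(np.array(X)-c["eye"])
ValueError: time passes only in moves, steps and waits
```

```bash
sed -i 's/r\.get_calibration(cam)/CAL[cam]/; s/^from scipy.*/&\nCAL={k:r.get_calibration(k) for k in("side","top")}/' h.py
cat > s.py <<'E'
from m import *
S=r.snapshot("side");T=r.snapshot("top")
c=lambda m:np.argwhere(m).mean(0)[::-1]
def best(k,g,u,v):
    L=[d["pixels"] for d in r.silhouettes(k,g) if d["pixels"][v,u]]; return L[0] if L else None
def fit(ms,p0,dims,name):
    f=lambda p:sum(np.abs(mask(k,box(p[0],p[1],0,p[2],*dims))-q).sum() for k,q in ms)
    b=None
    for y in p0[2]:
        i=np.array([p0[0],p0[1],y]);s=minimize(f,i,method="Nelder-Mead",options=dict(initial_simplex=[i,i+[.01,0,0],i+[0,.01,0],i+[0,0,.2]],maxiter=90))
        if b is None or s.fun<b.fun:b=s
    print(name,len(ms),b.x,b.fun,[int(q.sum()) for k,q in ms])
E
python3 - <<'E'
from s import *
ms=[(k,m) for k,m in(("side",best("side","blade_box",285,190)),("top",best("top","blade_box",283,225))) if m is not None]
fit(ms,(.53,.165,(-.1,.1)),(.19,.15,.075),"box")
for q in ms: fit([q],(.53,.165,(-.1,.1)),(.19,.15,.075),"box "+q[0])
def rb(k,u,v):
    m=best(k,"pin_block",u,v); return None if m is None else (k,m)
ms=[m for m in(rb("side",313,250),rb("top",380,222)) if m]
ms2=[(k,q|win(red(S if k=="side" else T),*(314,229) if k=="side" else (386,214),14)) for k,q in ms]
for q in ms: fit([q],(.545,-.195,(-.4,0,.4)),(.068,.068,.070),"block "+q[0])
if len(ms)>1: fit(ms,(.545,-.195,(-.4,0,.4)),(.068,.068,.070),"block")
cv2.imwrite("pics/ca.png",cv2.resize(S[160:270,255:375],None,fx=5,fy=5,interpolation=cv2.INTER_CUBIC))
cv2.imwrite("pics/cb.png",cv2.resize(T[140:260,250:410],None,fx=5,fy=5,interpolation=cv2.INTER_CUBIC))
E
```

```text
box 2 [0.5318 0.1675 0.1373] 179.61960784313726 [1967, 2330]
box side 1 [0.5312 0.171  0.1206] 62.976470588235294 [1967]
box top 1 [0.5319 0.1661 0.145 ] 91.89411764705883 [2330]
block side 1 [ 0.5443 -0.1898 -0.409 ] 132.6470588235294 [601]
```

View pics/ca.png

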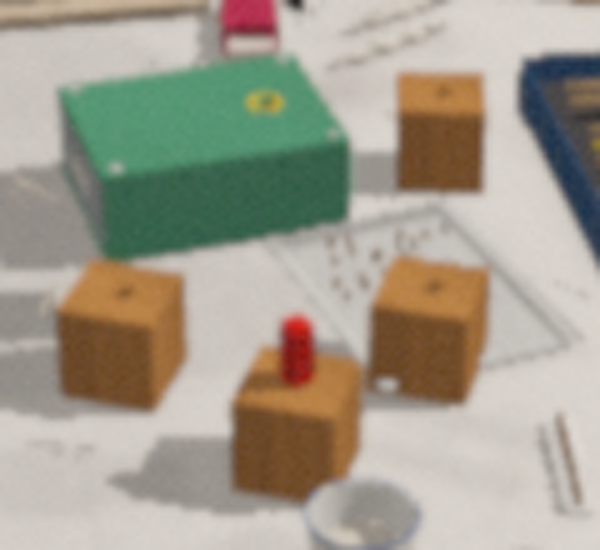

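View pics/cb.png

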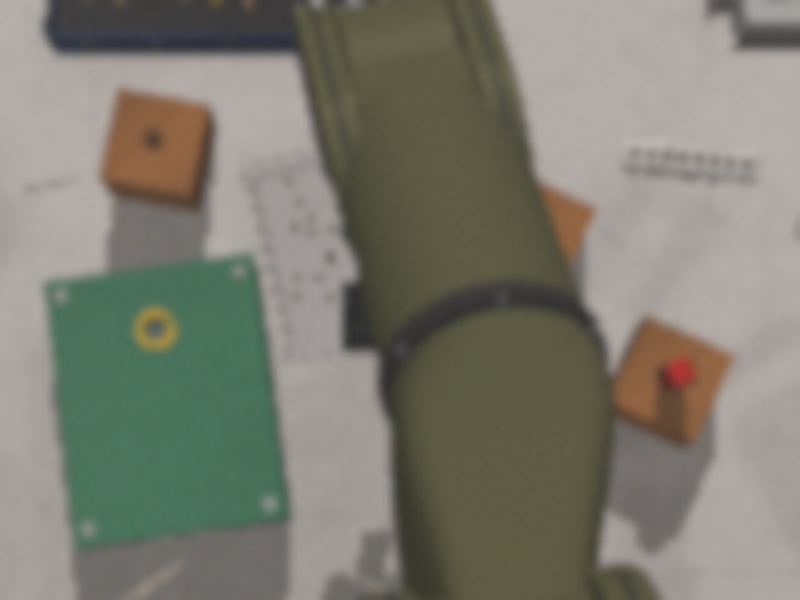

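```bash
cat > pf.py <<'E'
from s import *
def redness(im): 
    f=cv2.GaussianBlur(im,(0,0),.01).astype(float); return np.clip((f[...,2]-1.0*f[...,1]),0,None)-0
def soft(im,u,v,d):
    f=im.astype(float); a=(f[...,2]-f[...,1])/(f[...,2]+f[...,1]+f[...,0]+1); a=win(a,u,v,d); b=np.percentile(a[v-d:v+d,u-d:u+d],40); return np.clip((a-.30)/(.72-.30),0,1)
E
python3 - <<'E'
from pf import *
ims={"side":soft(S,314,229,13),"top":soft(T,386,214,9)}
for k,(u,v,d) in dict(side=(314,229,9),top=(386,214,6)).items(): print((ims[k][v-d:v+d,u-d:u+d]*99).astype(int))
G=lambda m:cv2.GaussianBlur(m,(0,0),.8)
for yaw in np.arange(-.8,.8,.2):
    f=lambda p:sum(((G(mask(k,box(p[0],p[1],p[2],yaw,.018,.018,.045),8))-q)**2).sum() for k,q in ims.items())
    s=minimize(f,[.545,-.195,.07],method="Nelder-Mead",options=dict(initial_simplex=[[.545,-.195,.07],[.55,-.195,.07],[.545,-.19,.07],[.545,-.195,.075]],maxiter=50));print(round(yaw,2),s.x,round(s.fun,3))
E
```

```text
[[ 0  0  0  0  0  0  0  0  0  0  0  0  0  0  0  0  0  0]
 [ 0  0  0  0  0  0  0  0  0  0  0  0  0  0  0  0  0  0]
 [ 0  0  0  0  0  0  0  0  0  0  0  0  0  0  0  0  0  0]
 [ 0  0  0  0  0  0  0  0  0  0  0  0  0  0  0  0  0  0]
 [ 0  0  0  0  0  0  0  0 32 46 24  0  0  0  0  0  0  0]
 [ 0  0  0  0  0  0  0 32 79 99 74 21  0  0  0  0  0  0]
 [ 0  0  0  0  0  0  0 32 96 92 65 33  0  0  0  0  0  0]
 [ 0  0  0  0  0  0  0 38 87 78 70 52  0  0  0  0  0  0]
 [ 0  0  0  0  0  0  0 21 50 64 57 39  0  0  0  0  0  0]
 [ 0  0  0  0  0  0  0 40 84 62 54 52  0  0  0  0  0  0]
 [ 0  0  0  0  0  0  0 37 65 82 79 54  0  0  0  0  0  0]
 [ 0  0  0  0  0  0  5 58 62 62 82 53 10  0  0  0  0  0]
 [ 0  0  0  0  0  0 12 46 81 71 79 59  9  0  0  0  0  0]
 [ 0  0  0  0  0  0  5 69 58 78 72 51  4  0  0  0  0  0]
 [ 0  0  0  0  0  0  2 52 59 65 93 56 15  0  0  0  0  0]
 [ 0  0  0  0  0  0  2 30 62 69 63 41  1  0  0  0  0  0]
 [ 0  0  0  0  0  0  0  6 31 37 37  0  0  0  0  0  0  0]
 [ 0  0  0  0  0  0  0  0  0  0  0  0  0  0  0  0  0  0]]
[[ 0  0  0  0  0  0  0  0  0  0  0  0]
 [ 0  0  0  0  0  0  0  0  0  0  0  0]
 [ 0  0  0  0  0  0  0  0  0  0  0  0]
 [ 0  0  0  0  0  0  0  0  0  0  0  0]
 [ 0  0  0  0  0  7 14  5  0  0  0  0]
 [ 0  0  0  0 16 24 27 18  0  0  0  0]
 [ 0  0  0  7 23 27 28 23  0  0  0  0]
 [ 0  0  0  0 20 25 24 17  0  0  0  0]
 [ 0  0  0  0  5 14  6  0  0  0  0  0]
 [ 0  0  0  0  0  0  0  0  0  0  0  0]
 [ 0  0  0  0  0  0  0  0  0  0  0  0]
 [ 0  0  0  0  0  0  0  0  0  0  0  0]]
-0.8 [ 0.545 -0.195  0.07 ] 70.288
-0.6 [ 0.5456 -0.1914  0.0685] 67.817
-0.4 [ 0.5466 -0.1915  0.0658] 62.06
-0.2 [ 0.5458 -0.1891  0.0655] 52.846
-0.0 [ 0.5463 -0.189   0.0687] 58.709
0.2 [ 0.5447 -0.1912  0.0672] 66.068
0.4 [ 0.5456 -0.1904  0.0661] 69.425
0.6 [ 0.5458 -0.1924  0.0688] 69.925
```

Run:
```python
from pf import *
def sc(im,u,v,d):
    f=im.astype(float); a=(f[...,2]-f[...,1])/(f.sum(2)+1)
    w=a[v-d:v+d,u-d:u+d]; hi=np.sort(w.ravel())[-6:].mean() if d<10 else np.sort(w.ravel())[-35:].mean()
    lo=.22; return np.clip(win((a-lo)/(hi-lo),u,v,d),0,1)
ims={"side":sc(S,314,229,13),"top":sc(T,386,214,9)}
v,u,d=214,386,6;print((ims["top"][v-d:v+d,u-d:u+d]*99).astype(int))
G=lambda m:cv2.GaussianBlur(m,(0,0),.7)
for ks in(["side","top"],["top"]):
  for yaw in np.arange(-.8,.8,.2):
    z=[.0] if len(ks)==2 else []
    f=lambda p:sum(((G(mask(k,box(p[0],p[1],.07,yaw,.018,.018,.045),8))-ims[k])**2).sum() for k in ks)
    s=minimize(f,[.545,-.195],method="Nelder-Mead",options=dict(initial_simplex=[[.545,-.195],[.55,-.195],[.545,-.19]],maxiter=40));print(ks,round(yaw,2),s.x,round(s.fun,3))
```

```text
[[ 0  0  0  0  0  0  0  0  0  0  0  0]
 [ 0  0  0  0  0  0  0  0  0  0  0  0]
 [ 0  0  0  0  0  0  0  0  0  0  0  0]
 [ 0  0  0  0  0  4 22  7  0  0  0  0]
 [ 0  0  0  0 28 59 73 57  3  0  0  0]
 [ 0  0  0 34 75 91 99 82 26  0  0  0]
 [ 0  0  0 53 93 99 99 93 44  0  0  0]
 [ 0  0  0 43 83 95 95 79 34  0  0  0]
 [ 0  0  0 15 61 73 60 30  0  0  0  0]
 [ 0  0  0  0  0 13  0  0  0  0  0  0]
 [ 0  0  0  0  0  0  0  0  0  0  0  0]
 [ 0  0  0  0  0  0  0  0  0  0  0  0]]
['side', 'top'] -0.8 [ 0.545 -0.195] 44.651
['side', 'top'] -0.6 [ 0.5454 -0.1948] 42.618
['side', 'top'] -0.4 [ 0.5464 -0.1953] 37.741
['side', 'top'] -0.2 [ 0.5453 -0.195 ] 29.486
['side', 'top'] -0.0 [ 0.5448 -0.1937] 34.934
['side', 'top'] 0.2 [ 0.545  -0.1942] 40.532
['side', 'top'] 0.4 [ 0.5449 -0.1942] 43.843
['side', 'top'] 0.6 [ 0.545  -0.1939] 45.331
['top'] -0.8 [ 0.5445 -0.1949] 10.586
['top'] -0.6 [ 0.5439 -0.1938] 12.501
['top'] -0.4 [ 0.5452 -0.1949] 13.271
['top'] -0.2 [ 0.545  -0.1945] 13.676
['top'] -0.0 [ 0.5448 -0.1932] 13.636
['top'] 0.2 [ 0.5442 -0.1942] 12.699
['top'] 0.4 [ 0.5442 -0.1946] 11.299
['top'] 0.6 [ 0.5447 -0.1952] 10.017
```

Request:
play_rows(translation=[[-0.039, -0.016, 0], [-0.039, -0.016, 0], [-0.039, -0.016, 0], [-0.039, -0.016, 0], [-0.039, -0.016, 0], [0, 0, 0.04], [0, 0, 0.04], [0, 0, 0], [0, 0, 0]], delta_rot=[[0, 0, 0], [0, 0, 0], [0, 0, 0], [0, 0, 0], [0, 0, 0], [0, 0, 7], [0, 0, 7], [0, 0, 0], [0, 0, 0]], grip=[1, 1, 1, 1, 1, 0.3, 0.3, 0.3, 0.3], squeeze=50)

```text
clock: 2.72
tool_pos: [0.5459, -0.195, 0.2239]
eef_rot: [0.787, 0.617, 0.001, 0.001]
contact_force: [0.2, -0.3, 0.1]
opening: 0.654
finger_force: 0.0
```

Run:
```python
from h import *
S=r.snapshot("side");T=r.snapshot("top")
a=cv2.resize(S[180:280,260:360],None,fx=4,fy=4,interpolation=2);b=cv2.resize(T[150:250,320:420],None,fx=4,fy=4,interpolation=2)
cv2.imwrite("pics/d.png",np.hstack([a,b]));print(r.get_state())
```

```text
{'clock': 2.825, 'q': array([ 0.33980836,  0.73134285, -0.13028066,  1.78356339,  0.14705608,
        0.63265748, -0.11885801]), 'qd': array([ 0.00164975, -0.00063515,  0.00330088,  0.00451481, -0.00155266,
       -0.004424  , -0.00383007]), 'joint_torque': array([-5.21328603e-02, -5.03244710e+01, -4.28924030e-01, -1.14995608e+01,
       -3.74900666e-02,  1.61616504e-02,  1.20659915e-02]), 'tool_pos': array([ 0.54613375, -0.19509688,  0.22446416]), 'eef_rot': array([0.78755177, 0.61624613, 0.00110043, 0.00130434]), 'contact_force': array([ 0.27569249, -0.2634649 ,  0.12348094]), 'moment': array([ 0.04141752, -0.02259835,  0.00568296]), 'finger_force': 0.0, 'opening': 0.6535581191338902}
```

View pics/d.png

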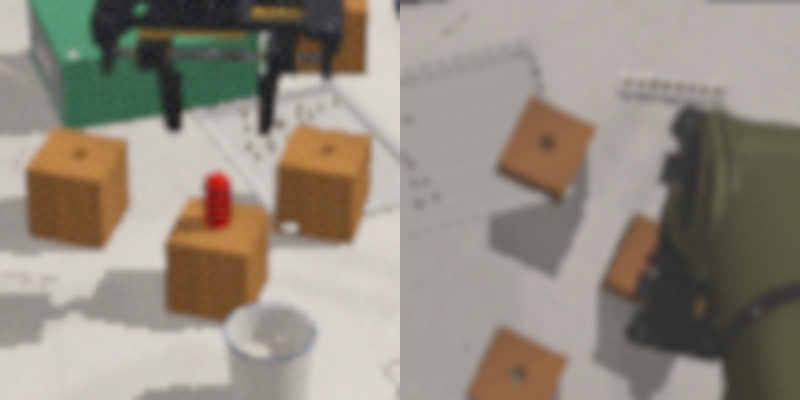

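Request:
play_rows(translation=[[0, 0, 0.03], [0, 0, 0.03], [0, 0, 0.022], [0, 0, 0], [0, 0, 0], [0, 0, 0], [0, 0, 0], [0, 0, 0], [0, 0, 0]], delta_rot=[[0, 0, 0], [0, 0, 0], [0, 0, 0], [0, 0, 0], [0, 0, 0], [0, 0, 0], [0, 0, 0], [0, 0, 0], [0, 0, 0]], grip=[0.3, 0.3, 0.3, 0.3, -1, -1, -1, -1, -1], squeeze=50)

```text
clock: 3.95
tool_pos: [0.5452, -0.1951, 0.1413]
eef_rot: [0.788, 0.616, 0.0, 0.0]
contact_force: [-1.8, 0.0, 5.3]
opening: 0.25
finger_force: 49.9
```

Request:
play_rows(translation=[[0, 0, 0], [0, 0, 0], [0, 0, 0]], delta_rot=[[0, 0, 0], [0, 0, 0], [0, 0, 0]], grip=[-1, -1, -1])

```text
clock: 4.32
tool_pos: [0.5452, -0.195, 0.1413]
eef_rot: [0.788, 0.616, 0.0, 0.0]
contact_force: [-1.3, 1.2, 5.9]
opening: 0.253
finger_force: 49.9
```

Run:
```python
from h import *
S=r.snapshot("side")
cv2.imwrite("pics/e.png",cv2.resize(S[200:260,275:350],None,fx=8,fy=8,interpolation=2));s=r.get_state();print(s["moment"],s["contact_force"],s["opening"])
```

```text
[0.05091548 0.26016685 0.03191173] [-0.47159859  0.29721055  6.39503495] 0.2532900651085165
```

View pics/e.png

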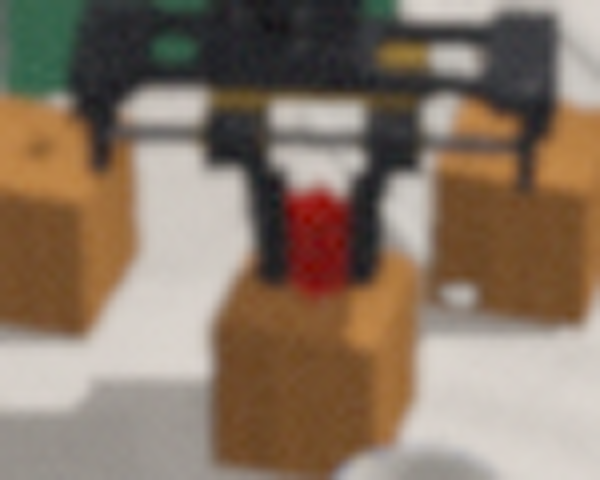

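Request:
play_rows(translation=[[0, 0, 0], [0, 0, 0], [0, 0, -0.001], [0, 0, 0], [0, 0, 0], [0, 0, 0], [0, 0, 0], [0, 0, 0], [0, 0, 0], [0, 0, 0]], delta_rot=[[0, 0, 0], [0, 0, 0], [0, 0, -8], [0, 0, -8], [0, 0, 0], [0, 0, 0], [0, 0, 0], [0, 0, 0], [0, 0, 0], [0, 0, 0]], grip=[0.0, 0.0, 0.0, 0.0, 0.0, -1, -1, -1, -1, -1], squeeze=8)

```text
clock: 5.62
tool_pos: [0.545, -0.1949, 0.1417]
eef_rot: [0.695, 0.719, 0.0, 0.0]
contact_force: [-0.3, 0.1, -1.7]
opening: 0.245
finger_force: 8.0
```

Request:
play_rows(translation=[[0, 0, 0], [0, 0, 0], [0, 0, 0], [0, 0, 0], [0, 0, 0], [0, 0, 0], [0, 0, 0]], delta_rot=[[0, 0, 0], [0, 0, -8], [0, 0, 0], [0, 0, 0], [0, 0, 0], [0, 0, 0], [0, 0, 0]], grip=[-0.2, -0.2, -0.2, -1, -1, -1, -1], squeeze=8)

```text
clock: 6.5
tool_pos: [0.545, -0.195, 0.1417]
eef_rot: [0.643, 0.766, -0.0, 0.0]
contact_force: [-0.3, -0.0, 0.7]
opening: 0.228
finger_force: 8.0
```

Request:
play_rows(translation=[[0, 0, 0], [0, 0, 0], [0, 0, 0], [0, 0, 0], [0, 0, 0], [0, 0, 0], [0, 0, 0]], delta_rot=[[0, 0, 0], [0, 0, -7], [0, 0, 0], [0, 0, 0], [0, 0, 0], [0, 0, 0], [0, 0, 0]], grip=[-0.2, -0.2, -0.2, -1, -1, -1, -1], squeeze=8)

```text
clock: 7.38
tool_pos: [0.5451, -0.195, 0.1417]
eef_rot: [0.595, 0.804, 0.0, 0.0]
contact_force: [0.4, 1.1, 0.5]
opening: 0.213
finger_force: 7.9
```

Request:
play_rows(translation=[[0, 0, 0], [0, 0, 0], [0, 0, 0], [0, 0, 0], [0, 0, 0], [0, 0, 0], [0, 0, 0]], delta_rot=[[0, 0, 0], [0, 0, -3], [0, 0, 0], [0, 0, 0], [0, 0, 0], [0, 0, 0], [0, 0, 0]], grip=[-0.4, -0.4, -0.4, -1, -1, -1, -1], squeeze=50)

```text
clock: 8.25
tool_pos: [0.5451, -0.195, 0.1418]
eef_rot: [0.574, 0.819, 0.0, 0.0]
contact_force: [0.8, -0.2, 0.5]
opening: 0.203
finger_force: 50.0
```

Request:
play_rows(translation=[[0, 0, -0.02], [0, 0, -0.04], [0, 0, -0.05], [0, 0, 0], [0.0417, 0.0198, 0], [0.0417, 0.0198, 0], [0.0417, 0.0198, 0], [0.0417, 0.0198, 0], [0.0417, 0.0198, 0], [0.0417, 0.0198, 0], [0.0417, 0.0198, 0], [0.0417, 0.0198, 0], [0, 0, 0], [0, 0, 0], [0, 0, 0.02], [0, 0, 0], [0, 0, 0]], delta_rot=[[0, 0, 0], [0, 0, 0], [0, 0, 0], [0, 0, 0], [0, 0, 0], [0, 0, 0], [0, 0, 0], [0, 0, 0], [0, 0, 0], [0, 0, 0], [0, 0, 0], [0, 0, 0], [0, 0, 0], [0, 0, 0], [0, 0, 0], [0, 0, 0], [0, 0, 0]], grip=[-1, -1, -1, -1, -1, -1, -1, -1, -1, -1, -1, -1, -1, -1, -1, -1, -1])

```text
clock: 10.38
tool_pos: [0.58, 0.1715, 0.232]
eef_rot: [0.574, 0.819, -0.0, 0.0]
contact_force: [0.1, -0.2, -1.5]
opening: 0.202
finger_force: 50.0
```

Run:
```python
from h import *
S=r.snapshot("side");T=r.snapshot("top");cv2.imwrite("pics/s5.png",S);cv2.imwrite("pics/t5.png",T)
s=r.get_state();print(s["tool_pos"],s["eef_rot"],s["contact_force"],s["opening"],s["moment"])
a=cv2.resize(S[130:205,270:345],None,fx=5.3,fy=5.3,interpolation=2);b=cv2.resize(T[165:240,245:320],None,fx=5.3,fy=5.3,interpolation=2)
cv2.imwrite("pics/f.png",np.hstack([a,b]))
for k in("side","top"):
  for t in("pin_tip","release_pin","access_hole","block_hole"):
    for d in r.look_for(k,t): print(k,t,np.round(d["point"],4),round(d["confidence"],2),proj(k,d["point"]).round(1))
```

```text
[0.58017414 0.17218689 0.23236653] [5.73968460e-01 8.18877234e-01 3.61867556e-04 3.88689208e-04] [-0.288199   -0.61824668 -0.20304204] 0.19767734652145608 [ 0.01053301 -0.00371666  0.04483403]
side pin_tip [0.5848 0.17   0.1741] 0.52 [308.2 156.8]
side pin_tip [ 0.5337 -0.2102  0.0548] 0.52 [311.2 243.2]
side pin_tip [0.5245 0.1065 0.0745] 0.49 [295. 190.]
side pin_tip [0.5923 0.3998 0.0248] 0.34 [302.  165.8]
side release_pin [0.5823 0.1705 0.1673] 0.54 [307.6 158.5]
side access_hole [0.525  0.1046 0.0721] 0.82 [295.2 190.8]
side access_hole [0.4363 0.1441 0.0369] 0.7 [270.6 195.9]
side block_hole [ 0.6428 -0.1217  0.0544] 0.93 [339.3 225. ]
side block_hole [ 0.4442 -0.0918  0.0514] 0.75 [279.1 226.5]
side block_hole [ 0.54   -0.2166  0.0583] 0.71 [313.5 243.2]
side block_hole [0.7129 0.1437 0.0554] 0.63 [342.9 185.5]
top release_pin [ 0.5452 -0.189   0.0702] 0.55 [382.6 214.5]
top access_hole [0.5978 0.1129 0.0772] 0.54 [297.1 199.9]
top block_hole [ 0.4467 -0.067   0.0688] 0.96 [348.4 242.7]
top block_hole [0.7194 0.1684 0.0699] 0.92 [282.1 166.8]
top block_hole [ 0.6467 -0.0931  0.0681] 0.61 [355.  186.4]
top block_hole [ 0.5442 -0.1884  0.0681] 0.58 [382.4 214.9]
```

View pics/f.png

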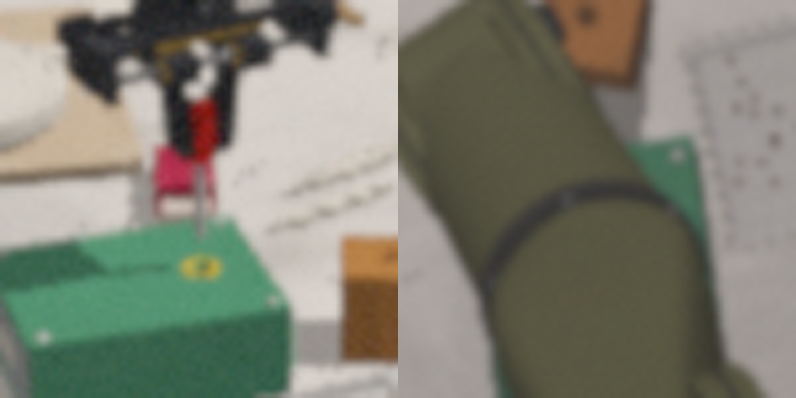

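Run:
```python
from m import *
S=cv2.imread("pics/s5.png");T=cv2.imread("pics/t5.png");S0=cv2.imread("pics/side0.png");T0=cv2.imread("pics/top0.png")
def wc(w,u0,v0):
    w=np.clip(w,0,None); vv,uu=np.mgrid[:w.shape[0],:w.shape[1]]; return np.array([(uu*w).sum()/w.sum()+u0,(vv*w).sum()/w.sum()+v0])
def dark(im,u,v,d):
    g=im[v-d:v+d+1,u-d:u+d+1].astype(float).sum(2); return wc(np.median(g)-15-g,u-d,v-d),g
def yel(im,u,v,d=8):
    f=im[v-d:v+d+1,u-d:u+d+1].astype(float); return wc(np.clip(f[...,2]-f[...,0]-25,0,None),u-d,v-d)
p,g=dark(T,385,215,8);print(g.astype(int))
p,_=dark(T,384,215,4);print("block hole top",p,onz("top",p,.07))
p,g=dark(S,314,237,7);print(g.astype(int));p,_=dark(S,314,236,4);print("block hole side",p,onz("side",p,.07))
ps=yel(S0,308,180);ps2=yel(S,308,180);pt=yel(T0,280,205)
print("ring",ps,ps2,pt,onz("side",ps2,.075),onz("top",pt,.075),tri("side",ps2,"top",pt))
d=np.abs(S.astype(int)-S0).sum(2)[155:180,298:318];print(d)
```

```text
[[283 276 286 287 287 291 290 299 308 329 357 386 418 449 476 490 503]
 [275 286 289 293 295 294 297 298 298 302 311 328 347 379 413 446 477]
 [279 287 291 292 294 296 297 298 303 302 303 305 310 321 346 379 417]
 [282 291 296 297 297 300 300 305 303 302 301 302 302 306 315 331 354]
 [292 295 298 296 303 301 300 302 302 301 305 303 307 310 311 316 323]
 [294 299 303 302 301 297 294 293 294 302 308 309 313 314 315 317 314]
 [300 304 302 303 296 279 264 258 270 292 309 311 317 316 315 313 317]
 [303 305 302 303 289 261 234 228 250 284 306 311 316 315 314 316 314]
 [303 300 303 300 287 257 229 218 241 281 306 313 316 313 314 315 326]
 [301 303 300 305 297 276 248 239 259 290 311 315 315 313 314 314 343]
 [303 308 309 310 309 297 284 279 290 304 311 311 315 313 315 322 365]
 [306 311 312 314 312 312 308 306 310 316 313 312 315 315 311 335 394]
 [314 312 315 316 314 314 313 311 310 312 315 314 314 312 313 354 428]
 [310 315 314 315 314 312 314 315 314 310 316 308 311 307 318 368 447]
 [308 313 317 314 313 316 314 315 313 310 312 310 311 310 320 374 455]
 [282 298 305 311 315 317 314 312 3
[... 2782 characters left out ...]
   2  11
    5   2]
 [ 10   2   8   4  11   7   5   3  24  52  60  30   4   5   3   9   3   1
    4   2]
 [  1   4   4   3   4   4   4   9  26  54  58  27   4   3   2   5   6   3
    7   8]
 [  7   6   5   5   4   4   2   6  20  42  47  18   4   7   5   2   5   2
    7   5]
 [  6  11   6   3   0   1   6   0   8  19  16  10  10  11   9   3   4   5
    2   1]
 [  2   2  13  10  15   4   4   5   4   7   6   9   4   6   5   6   5   4
   14   3]
 [ 10   5   5   4  13   3   1   2   5   7   3   4   1   4   8   9   2   3
    4   8]
 [  1   2  10   5   4   3   6   6   1   3   9   2  11   9   1   2   3   5
    6   3]
 [ 19  22  15  23   5   4   7   3  11   4   3  11   4  10   5   3   2   8
    4   3]]
```

Run:
```python
from m import *
for v in(174,174.5,175): print(onz("side",(307.5,v),.0985))
print(proj("side",[.58,.172,.0985]),proj("side",[.58,.172,.16]))
```

```text
[0.5825 0.1788 0.0985]
[0.5819 0.1747 0.0985]
[0.5812 0.1707 0.0985]
[307.1217 174.8656] [306.9119 160.1461]
```

Request:
play_rows(translation=[[-0.0005, -0.0007, 0.01], [0, 0, 0.01], [0, 0, 0], [0, 0, 0.001], [0, 0, 0.001], [0, 0, 0.001], [0, 0, 0.001], [0, 0, 0.001], [0, 0, 0]], delta_rot=[[0, 0, 0], [0, 0, 0], [0, 0, 0], [0, 0, 0], [0, 0, 0], [0, 0, 0], [0, 0, 0], [0, 0, 0], [0, 0, 0]], grip=[-1, -1, -1, -1, -1, -1, -1, -1, -1])

```text
clock: 12.0
tool_pos: [0.5793, 0.172, 0.2067]
eef_rot: [0.574, 0.819, -0.0, -0.0]
contact_force: [0.2, 0.0, 0.5]
opening: 0.197
finger_force: 50.0
```

Request:
play_rows(translation=[[0, 0, 0.001], [0, 0, 0.001], [0, 0, 0.001], [0, 0, 0.001], [0, 0, 0.001], [0, 0, 0]], delta_rot=[[0, 0, 0], [0, 0, 0], [0, 0, 0], [0, 0, 0], [0, 0, 0], [0, 0, 0]], grip=[-1, -1, -1, -1, -1, -1])

```text
clock: 12.75
tool_pos: [0.5793, 0.1719, 0.2016]
eef_rot: [0.574, 0.819, -0.0, 0.0]
contact_force: [-0.1, -0.1, -0.5]
opening: 0.201
finger_force: 50.0
```

Request:
play_rows(translation=[[0, 0, 0.0015], [0, 0, 0.0015], [0, 0, 0.0015], [0, 0, 0.0015], [0, 0, 0.0015], [0, 0, 0]], delta_rot=[[0, 0, 0], [0, 0, 0], [0, 0, 0], [0, 0, 0], [0, 0, 0], [0, 0, 0]], grip=[-1, -1, -1, -1, -1, -1])

```text
clock: 13.5
tool_pos: [0.5793, 0.1719, 0.1941]
eef_rot: [0.574, 0.819, -0.0, -0.0]
contact_force: [0.2, -0.6, -0.6]
opening: 0.201
finger_force: 50.0
```

Request:
play_rows(translation=[[0, 0, 0.001], [0, 0, 0.001], [0, 0, 0.001], [0, 0, 0.001], [0, 0, 0.001], [0, 0, 0.001], [0, 0, 0]], delta_rot=[[0, 0, 0], [0, 0, 0], [0, 0, 0], [0, 0, 0], [0, 0, 0], [0, 0, 0], [0, 0, 0]], grip=[-1, -1, -1, -1, -1, -1, -1])

```text
clock: 14.38
tool_pos: [0.5793, 0.1719, 0.1881]
eef_rot: [0.574, 0.819, -0.0, 0.0]
contact_force: [0.3, -0.4, -1.3]
opening: 0.198
finger_force: 50.0
```

Tip is about 21 mm down, with no contact yet.

Request:
play_rows(translation=[[0, 0, 0.001], [0, 0, 0.001], [0, 0, 0.001], [0, 0, 0.001], [0, 0, 0.001], [0, 0, 0.001], [0, 0, 0]], delta_rot=[[0, 0, 0], [0, 0, 0], [0, 0, 0], [0, 0, 0], [0, 0, 0], [0, 0, 0], [0, 0, 0]], grip=[-1, -1, -1, -1, -1, -1, -1])

```text
clock: 15.25
tool_pos: [0.5793, 0.1719, 0.1821]
eef_rot: [0.574, 0.819, -0.0, 0.0]
contact_force: [0.4, -0.6, -1.3]
opening: 0.197
finger_force: 50.0
```

Request:
play_rows(translation=[[0, 0, 0.001], [0, 0, 0.001], [0, 0, 0.001], [0, 0, 0.001], [0, 0, 0.001], [0, 0, 0.001], [0, 0, 0]], delta_rot=[[0, 0, 0], [0, 0, 0], [0, 0, 0], [0, 0, 0], [0, 0, 0], [0, 0, 0], [0, 0, 0]], grip=[-1, -1, -1, -1, -1, -1, -1])

```text
clock: 16.12
tool_pos: [0.5793, 0.172, 0.1763]
eef_rot: [0.574, 0.819, 0.0, 0.0]
contact_force: [0.3, -0.7, 0.3]
opening: 0.204
finger_force: 50.0
```

Request:
play_rows(translation=[[0, 0, 0.001], [0, 0, 0.001], [0, 0, 0.001], [0, 0, 0]], delta_rot=[[0, 0, 0], [0, 0, 0], [0, 0, 0], [0, 0, 0]], grip=[-1, -1, -1, -1])

```text
clock: 16.62
tool_pos: [0.5795, 0.1721, 0.1739]
eef_rot: [0.574, 0.819, 0.0, 0.0]
contact_force: [0.4, -1.0, 5.5]
opening: 0.198
finger_force: 50.0
```

Request:
play_rows(translation=[[0, 0, 0.001], [0, 0, 0.001], [0, 0, 0.001], [0, 0, 0.001], [0, 0, 0]], delta_rot=[[0, 0, 0], [0, 0, 0], [0, 0, 0], [0, 0, 0], [0, 0, 0]], grip=[-1, -1, -1, -1, -1])

```text
clock: 17.25
tool_pos: [0.5795, 0.1721, 0.1699]
eef_rot: [0.574, 0.819, 0.0, 0.0]
contact_force: [-0.2, -1.5, 5.4]
opening: 0.198
finger_force: 50.0
```

Request:
play_rows(translation=[[0, 0, 0.001], [0, 0, 0.001], [0, 0, 0]], delta_rot=[[0, 0, 0], [0, 0, 0], [0, 0, 0]], grip=[-1, -1, -1])

```text
clock: 17.62
tool_pos: [0.5796, 0.1721, 0.1682]
eef_rot: [0.574, 0.819, 0.0, 0.0]
contact_force: [-0.4, -0.6, 8.1]
opening: 0.197
finger_force: 50.0
```

Request:
play_rows(translation=[[0, 0, 0.001], [0, 0, 0]], delta_rot=[[0, 0, 0], [0, 0, 0]], grip=[-1, -1])

```text
clock: 17.88
tool_pos: [0.5796, 0.1721, 0.1671]
eef_rot: [0.574, 0.819, 0.0, 0.0]
contact_force: [-0.8, -1.5, 8.0]
opening: 0.201
finger_force: 50.0
```

Request:
play_rows(translation=[[0, 0, 0.0007], [0, 0, 0], [0, 0, 0.0003], [0, 0, 0]], delta_rot=[[0, 0, 0], [0, 0, 0], [0, 0, 0], [0, 0, 0]], grip=[-1, -1, -1, -1])

```text
clock: 18.38
tool_pos: [0.5796, 0.1721, 0.1662]
eef_rot: [0.574, 0.819, 0.0, 0.0]
contact_force: [-0.3, -1.8, 7.4]
opening: 0.201
finger_force: 50.0
```

Request:
play_rows(translation=[[0, 0, 0.0005], [0, 0, 0], [0, 0, 0.0003], [0, 0, 0]], delta_rot=[[0, 0, 0], [0, 0, 0], [0, 0, 0], [0, 0, 0]], grip=[-1, -1, -1, -1])

```text
clock: 18.88
tool_pos: [0.5797, 0.1721, 0.1656]
eef_rot: [0.574, 0.819, 0.001, 0.0]
contact_force: [-0.5, -1.4, 9.3]
opening: 0.198
finger_force: 50.0
```

Request:
play_rows(translation=[[0, 0, 0.0004], [0, 0, 0], [0, 0, 0]], delta_rot=[[0, 0, 0], [0, 0, 0], [0, 0, 0]], grip=[-1, -1, -1])

```text
clock: 19.25
tool_pos: [0.5798, 0.1721, 0.1654]
eef_rot: [0.574, 0.819, 0.001, 0.001]
contact_force: [-0.7, -1.7, 9.7]
opening: 0.201
finger_force: 50.0
```

Run:
```python
from h import *
S=r.snapshot("side");S0=cv2.imread("pics/side0.png")
s=r.get_state();print(s["tool_pos"],s["contact_force"])
a=cv2.resize(S0[160:220,250:330],None,fx=5,fy=5,interpolation=2);b=cv2.resize(S[160:220,250:330],None,fx=5,fy=5,interpolation=2)
cv2.imwrite("pics/g.png",np.hstack([a,b]))
d=np.abs(S.astype(int)-S0).sum(2)[180:215,255:280];print((d>60).sum(),d.max())
```

```text
[0.57974664 0.17211909 0.16543486] [-1.27396004 -1.71011784 10.42703463]
420 358
```

Request:
play_rows(translation=[[0, 0, 0.0003], [0, 0, 0], [0, 0, 0], [0, 0, 0], [0, 0, 0], [0, 0, 0], [0, 0, 0], [0, 0, 0], [0, 0, 0], [0, 0, 0], [0, 0, 0], [0, 0, 0], [0, 0, 0], [0, 0, 0], [0, 0, 0], [0, 0, 0]], delta_rot=[[0, 0, 0], [0, 0, 0], [0, 0, 0], [0, 0, 0], [0, 0, 0], [0, 0, 0], [0, 0, 0], [0, 0, 0], [0, 0, 0], [0, 0, 0], [0, 0, 0], [0, 0, 0], [0, 0, 0], [0, 0, 0], [0, 0, 0], [0, 0, 0]], grip=[-1, -1, -1, -1, -1, -1, -1, -1, -1, -1, -1, -1, -1, -1, -1, -1])

```text
clock: 21.3
tool_pos: [0.5798, 0.1721, 0.1653]
eef_rot: [0.574, 0.819, 0.001, 0.001]
contact_force: [-1.0, -1.8, 10.9]
opening: 0.201
finger_force: 50.0
```

Run:
```python
from m import *
S=r.snapshot("side");T=r.snapshot("top")
s=r.get_state();print(s["tool_pos"],s["contact_force"])
for k in("side","top"):
  for t in("drawer_front","blade_drawer"):
    for d in r.look_for(k,t): print(k,t,np.round(d["point"],4),round(d["confidence"],2))
a=cv2.resize(S[155:230,240:330],None,fx=4.4,fy=4.4,interpolation=2);b=cv2.resize(T[185:260,240:330],None,fx=4.4,fy=4.4,interpolation=2)
# mark expected 50 mm out front bottom/top edges
n=np.array([np.cos(.137),np.sin(.137),0]);l=np.array([-n[1],n[0],0])
for k,im,o in(("side",a,(240,155)),("top",b,(240,185))):
  for q in(.008,.05):
    for w in(-.07,.07):
      p=np.array([.530,.165,.066])-n*(.095+q)+l*w; u=(proj(k,p)-o+.5)*4.4; cv2.circle(im,tuple(int(x) for x in u),3,(0,0,255) if q>.01 else (255,0,0),-1)
cv2.imwrite("pics/h.png",np.hstack([a,b]))
```

```text
[0.5798 0.1721 0.1653] [-1.1854 -2.1771 11.0966]
side drawer_front [0.414  0.1516 0.0194] 0.62
side drawer_front [0.5077 0.1074 0.06  ] 0.44
side drawer_front [ 0.5554 -0.3566  0.0489] 0.39
side drawer_front [ 0.7135 -0.2311  0.0037] 0.27
side blade_drawer [0.5817 0.1684 0.1081] 0.54
top drawer_front [ 0.5425 -0.1908  0.0674] 0.42
top blade_drawer [0.6036 0.1053 0.0795] 0.38
```

View pics/h.png

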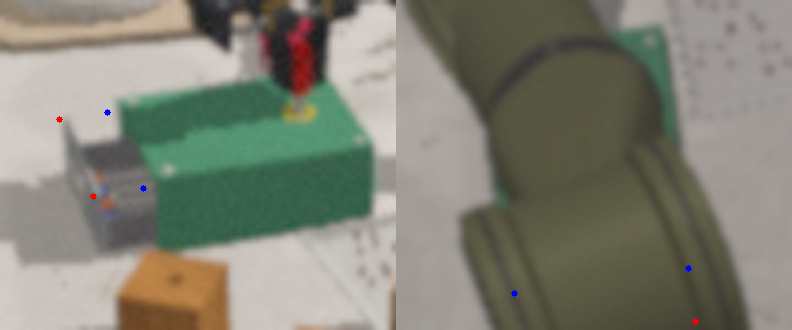

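```bash
python3 -c "
from h import *
cv2.imwrite('pics/s8.png',r.snapshot('side'))"
```

Request:
play_rows(translation=[[0, 0, 0.0001], [0, 0, 0], [0, 0, 0], [0, 0, 0], [0, 0, 0], [0, 0, 0], [0, 0, 0], [0, 0, 0]], delta_rot=[[0, 0, 0], [0, 0, 0], [0, 0, 0], [0, 0, 0], [0, 0, 0], [0, 0, 0], [0, 0, 0], [0, 0, 0]], grip=[-1, -1, -1, -1, -1, -1, -1, -1])

```text
clock: 22.65
tool_pos: [0.5798, 0.1721, 0.1653]
eef_rot: [0.574, 0.819, 0.001, 0.001]
contact_force: [-1.7, -3.0, 11.5]
opening: 0.2
finger_force: 50.0
```

```bash
python3 -c "
from h import *
a=r.snapshot('side').astype(int);b=cv2.imread('pics/s8.png')
d=np.abs(a-b).sum(2)[175:215,245:275];print(d.max(),(d>50).sum())
g=a.sum(2)
for v in(188,192,196,200): print(v,g[v,250:276])"
```

```text
22 0
188 [610 612 610 582 510 398 338 350 358 337 312 300 283 271 256 262 252 257
 247 239 242 250 289 305 311 313]
192 [585 586 589 582 530 433 371 341 339 340 297 266 245 250 259 264 254 250
 258 262 268 270 292 304 325 346]
196 [441 433 422 429 417 388 366 399 417 373 389 423 376 336 330 329 325 326
 326 322 327 332 337 337 330 279]
200 [427 423 416 422 422 419 407 382 363 337 318 309 323 319 321 363 359 340
 345 352 349 354 349 339 333 283]
```

Request:
play_rows(translation=[[0, 0, -0.005], [0, 0, -0.01], [0, 0, -0.02], [0, 0, -0.02], [0, 0, -0.02], [0, 0, -0.014], [0, 0, 0], [0, 0, 0]], delta_rot=[[0, 0, 0], [0, 0, 0], [0, 0, 0], [0, 0, 0], [0, 0, 0], [0, 0, 0], [0, 0, 0], [0, 0, 0]], grip=[-1, -1, -1, -1, -1, -1, -1, -1])

```text
clock: 23.7
tool_pos: [0.5788, 0.1718, 0.2519]
eef_rot: [0.574, 0.819, -0.001, -0.0]
contact_force: [-1.1, 0.5, -0.8]
opening: 0.2
finger_force: 50.0
```

Request:
play_rows(translation=[[-0.04164, -0.01971, 0], [-0.04164, -0.01971, 0], [-0.04164, -0.01971, 0], [-0.04164, -0.01971, 0], [-0.04164, -0.01971, 0], [-0.04164, -0.01971, 0], [-0.04164, -0.01971, 0], [-0.04164, -0.01971, 0], [0, 0, 0], [0, 0, 0], [0, 0, 0.02], [0, 0, 0], [0, 0, 0]], delta_rot=[[0, 0, 0], [0, 0, 0], [0, 0, 0], [0, 0, 0], [0, 0, 0], [0, 0, 0], [0, 0, 0], [0, 0, 0], [0, 0, 0], [0, 0, 0], [0, 0, 0], [0, 0, 0], [0, 0, 0]], grip=[-1, -1, -1, -1, -1, -1, -1, -1, -1, -1, -1, -1, -1])

```text
clock: 25.32
tool_pos: [0.5455, -0.1938, 0.233]
eef_rot: [0.573, 0.82, 0.0, 0.0]
contact_force: [0.0, 0.7, -0.2]
opening: 0.2
finger_force: 50.0
```

Run:
```python
from h import *
S=r.snapshot("side");s=r.get_state();print(s["tool_pos"],s["eef_rot"],s["contact_force"])
cv2.imwrite("pics/i.png",cv2.resize(S[190:265,275:350],None,fx=7,fy=7,interpolation=2))
```

```text
[ 0.54555369 -0.19412877  0.23316057] [5.73000993e-01 8.19554549e-01 3.42694368e-04 2.91144076e-04] [-0.53022076 -0.62701442  0.79769594]
```

View pics/i.png

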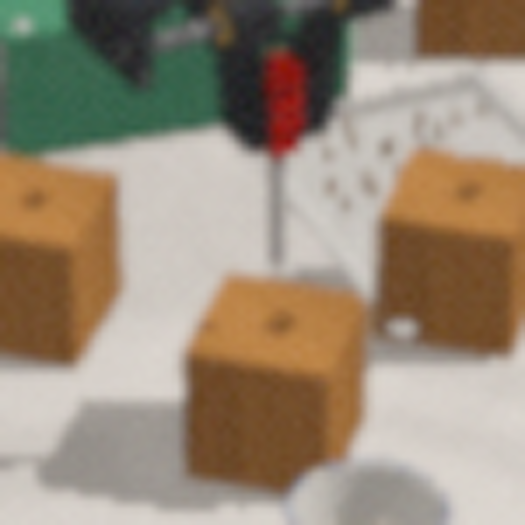

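Request:
play_rows(translation=[[-0.0008, 0, 0.013], [0, 0, 0.013], [0, 0, 0], [0, 0, 0.0015], [0, 0, 0.0015], [0, 0, 0.0015], [0, 0, 0.0015], [0, 0, 0.0015], [0, 0, 0.0015], [0, 0, 0.0015], [0, 0, 0]], delta_rot=[[0, 0, 0], [0, 0, 0], [0, 0, 0], [0, 0, 0], [0, 0, 0], [0, 0, 0], [0, 0, 0], [0, 0, 0], [0, 0, 0], [0, 0, 0], [0, 0, 0]], grip=[-1, -1, -1, -1, -1, -1, -1, -1, -1, -1, -1])

```text
clock: 26.75
tool_pos: [0.5453, -0.1957, 0.196]
eef_rot: [0.574, 0.819, -0.0, -0.0]
contact_force: [0.8, 0.2, 0.0]
opening: 0.2
finger_force: 50.0
```

Tip is 8 mm into the block's hole with no force. Going on, with 54 mm left.

Request:
play_rows(translation=[[0, 0, 0.008], [0, 0, 0.01], [0, 0, 0.01], [0, 0, 0.01], [0, 0, 0.008], [0, 0, 0.004], [0, 0, 0], [0, 0, 0]], delta_rot=[[0, 0, 0], [0, 0, 0], [0, 0, 0], [0, 0, 0], [0, 0, 0], [0, 0, 0], [0, 0, 0], [0, 0, 0]], grip=[-1, -1, -1, -1, -1, -1, -1, -1])

```text
clock: 27.75
tool_pos: [0.5455, -0.1958, 0.1464]
eef_rot: [0.574, 0.819, 0.0, 0.0]
contact_force: [-0.3, -0.6, -0.5]
opening: 0.199
finger_force: 50.0
```

Request:
play_rows(translation=[[0, 0, 0.001], [0, 0, 0.001], [0, 0, 0.001], [0, 0, 0.001], [0, 0, 0], [0, 0, 0]], delta_rot=[[0, 0, 0], [0, 0, 0], [0, 0, 0], [0, 0, 0], [0, 0, 0], [0, 0, 0]], grip=[-1, -1, -1, -1, -1, -1])

```text
clock: 28.5
tool_pos: [0.5454, -0.1957, 0.1421]
eef_rot: [0.574, 0.819, 0.0, 0.0]
contact_force: [0.1, -0.2, -0.7]
opening: 0.197
finger_force: 50.0
```

Release gently; it drops any last fraction. Then back off.

Request:
play_rows(translation=[[0, 0, 0.0005], [0, 0, 0], [0, 0, 0], [0, 0, 0], [0, 0, 0], [0, 0, 0], [0, 0, -0.01], [0, 0, -0.03], [0, 0, -0.05], [0, 0, -0.05], [0, 0, 0], [0, 0, 0], [0, 0, 0]], delta_rot=[[0, 0, 0], [0, 0, 0], [0, 0, 0], [0, 0, 0], [0, 0, 0], [0, 0, 0], [0, 0, 0], [0, 0, 0], [0, 0, 0], [0, 0, 0], [0, 0, 0], [0, 0, 0], [0, 0, 0]], grip=[-1, -1, -0.3, 0, 0, 0, 0, 0, 0, 0, 0, 0, 0])

```text
clock: 30.12
tool_pos: [0.5445, -0.1956, 0.2804]
eef_rot: [0.573, 0.819, -0.001, -0.001]
contact_force: [0.8, -0.2, -0.8]
opening: 0.499
finger_force: 0.0
```

Run:
```python
from h import *
S=r.snapshot("side");S0=cv2.imread("pics/side0.png")
a=cv2.resize(S[170:260,250:345],None,fx=4,fy=4,interpolation=2);b=cv2.resize(S0[170:260,250:345],None,fx=4,fy=4,interpolation=2)
cv2.imwrite("pics/j.png",np.hstack([a,b]));s=r.get_state();print(s["clock"],s["contact_force"])
```

```text
30.175 [-0.53875429  0.14331124 -0.0725162 ]
```

View pics/j.png

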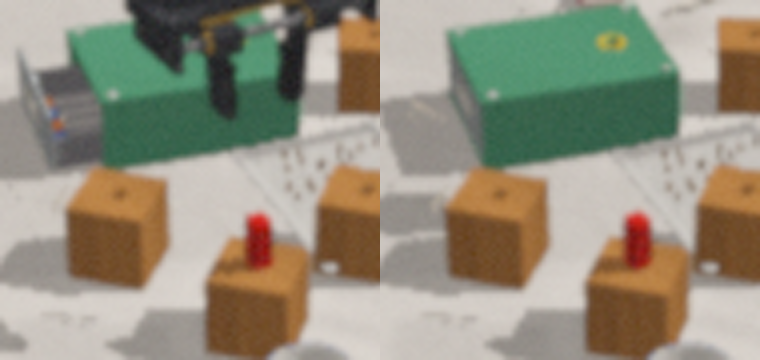

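The pin is home (handle at crop (258,240), the same as at the start at (638-380,240)), and the drawer is out at (55,110).

```bash
python3 -c "
from plant import r
print(r.finish_job())"
```

```text
the job is handed in; nothing more can be done
None
```

The job is handed in: the latch was pressed to its firm stop at about 11 N, the drawer sprang out and stopped at about its full 50 mm in the side view, and the pin is back home in its block; I don't have the judge's verdict.

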